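# Put the bar blade away in the tool tray

## Task

The thin flat bar blade with the red sleeve lies on the low wooden riser, where it is too thin to pick up well. Slide it lengthwise along the riser until one end sticks out about 5 cm past the riser's short edge (do not let it tip off), then grip it by the sides of that free end, lift it well clear of the riser and lay it flat in the black tray. Leave the yellow-handled opener where it lies.

Things in the scene. Friction and masses are not known exactly. Their poses are not given: they have to be found in the camera images.
- blade: Flat bar blade (handleless bottle opener): straight steel strip, 40 mm wide (its x), 160 mm long (its y), 4 mm thick, square ends, red sleeve 90 mm long round its middle, a black dot near each end; both ends alike; 60 to 130 g. Origin: centre of its underside; z up. Starts flat and wholly on the riser, within 8 degrees of the riser's length.
- riser: Dark wooden serving riser, fixed: flat top 100 mm wide (its x) by 200 mm long (its y), 45 mm above the worktop; the space under a part that sticks out past a short edge is free. Origin: centre of its underside, on the worktop. It stands left or right of the middle, the tray on the other side; the long sides of both run across the robot's front, each turned by up to 12 degrees.
- tray: Black open tool tray, fixed: outside 140 mm (its x) by 230 mm long (its y) by 20 mm high, walls and floor 5 mm thick, so inside 130 x 220 mm and 15 mm deep. Origin: centre of its underside, on the worktop.
- opener: Bystander: ordinary bottle opener with a yellow handle, 174 x 41 x 20 mm, lying on the worktop far to the right. Origin: centre of its underside.

How it is judged:
By the outcome, as a careful person would: the job done as asked, in the order asked, and still so for the second after the job is handed in, with the robot touching nothing.
It also fails if it takes over 51 s, if anything falls off the work surface, if the arm or the gripper's body presses on something with over 40 N, if the wrist force passes 120 N, or if a joint passes its speed limit or range.

## Robot

A 7-joint arm with a two-finger parallel gripper is mounted at the origin on a cart in front of the work surface, level with it; the furniture and walls round the work are solid. World frame = base frame: x ahead of the robot, y to its left, z up, the work surface at z = 0. Lengths are in m, angles in rad, forces in N, time in s.
With the tool pointing down it reaches from about 0.4 to 0.85 m from the base axis. Payload 10.4 kg.
Tool frame: the origin (TCP) lies midway between the tips of the shut fingers; the grasp point (between the pads) lies 19 mm behind it; z points along the fingers, y is the line along which they close (so a half turn about z gives the same grasp; the last joint's range is limited). The gripper opens to 87 mm and grips with 3 to 60 N. Pads are 19 mm wide; open, the fingers measure 117 mm over their backs; the gripper's body (75 mm by 190 mm) begins 51 mm behind the grasp point.
Start: joints at [1.16, 0.332, -0.065, 1.46, 0.022, 1.35, -0.088], TCP at [0.236, -0.579, 0.223] pointing down, gripper open.
Joint ranges: [-2.6, 2.6], [-0.5, 2.12], [-1.47, 1.34], [0.16, 2.42], [-1.27, 4.41], [0.06, 2.06], [-2.6, 2.6]. Speed limits (rad/s): [2.22, 2.22, 2.79, 2.79, 3.14, 3.14, 3.14].

## Interface

Orientations are given as a unit quaternion [x, y, z, w].
In Python, from bench import r gives the robot as it stands.
- The arm moves only by the tool arm_command, never from a script. Its argument "moves" is one flat list of numbers, 4 for each row, row after row: the shift along the tool's x, y, z in cm, then the turn about the tool's z in degrees. A call has 1 to 12 rows; each row shifts and turns the commanded pose from where the row before left it, along the tool's axes as they then stand; what a row does not reach is not made up. A row lasts 1/12 s, in which the tool goes at most 41.7 mm and 7.16 degrees, less where a joint would pass 70% of its speed; a pose out of reach is approached as far as the arm can. A call with a gripper value outside its range is refused whole. "fingers" is the opening in per cent of the stroke, from 0 (shut) to 100 (fully open), set as the call begins (left out, the last holds). The fingers move at their own pace and stop on an object; "squeeze" is the grip in N (left out, the last holds). Time passes only in rows, so rows that do not move let the fingers close. It gives the time, the measured TCP pose, the force, the opening and the grip force at its end, in the units of the state.
- r.read_state(): the state, without advancing time (a new reading comes with each control period).
- r.camera(name): name is "scene" or "top"; returns the picture (480x640x3 uint8, red, green, blue); there is no depth.
- r.camera_info(name): a dict with "fx", "fy", "cx", "cy" (pixels), "origin" and "attitude" of the camera in the world. Camera axes: x right, y up, looking along -z (the intrinsics and any distortion apply to the point x, -y, -z); pixel columns grow to the right and rows downward; lengths in m; the calibration is good to about 2 mm. A picture is of the moment at which its call begins. camera_info takes no time and is no camera call.
- r.close_job(): hands the job in; it is judged then, once.
The state is a dict: "time": time; "joint_positions": joint angles; "joint_vel": joint speeds; "joint_torque": joint torques, N m; "ee_pos": TCP position; "eef_rot": TCP orientation; "ft_force": force on the tool from outside, world axes, zero at the start; "torque": the same for the moment, N m; "width": finger opening in m; "grip_force": force on a finger pad.
Only numpy, scipy, OpenCV 4.12 (cv2) and the standard library are available. Lean on these libraries where they do the work, as an engineer would, in place of code of your own. Each camera call takes 0.05 s, during which the arm holds its last target. There are 200 camera calls.

## Working session

There is one attempt and no reset: what is moved stays moved. The work goes in short steps, Python scripts to look and compute and a tool call to move; the robot and the scene stay as the last step left them, time stands still between calls to the robot, and variables do not carry over. Pictures are saved under pics/ and viewed, at most 10 in all, crops included, and the job is handed in when it is done.

Besides the shell and the picture viewer there is one more tool, called after "Request:" as name(argument=value, ...), one argument or row to a line, values as JSON. arm_command: Moves the arm, as the interface text tells. Its arguments: {"type":"object","properties":{"moves":{"type":"array"},"fingers":{"type":"number"},"squeeze":{"type":"number"}},"required":["moves"]}

```bash
mkdir -p pics; ls; python3 - <<'E'
from bench import r
import cv2
for n in("scene","top"):
    im=r.camera(n); cv2.imwrite(f"pics/{n}0.png",im[:,:,::-1]); print(r.camera_info(n))
s=r.read_state(); print(s["time"],s["ee_pos"],s["eef_rot"],s["width"],s["ft_force"])
E
```

```text
pics
{'fx': 466.9438718221226, 'fy': 466.9438718221226, 'cx': 316.09459556784293, 'cy': 239.46744849642823, 'origin': array([0.04496367, 0.746204  , 0.63049227]), 'attitude': array([-0.11174546,  0.48103518,  0.84492867, -0.20545961])}
{'fx': 495.88912458044, 'fy': 495.88912458044, 'cx': 317.4744327759039, 'cy': 244.93862838293518, 'origin': array([ 0.33626251, -0.11415436,  1.013189  ]), 'attitude': array([-0.04162063,  0.03947498,  0.7074181 , -0.70446368])}
0.1 [ 0.23619125 -0.57828177  0.2218451 ] [ 9.81259632e-01  1.92689242e-01 -1.47270466e-04 -6.07776427e-04] 0.08740688148620483 [ 0.85913514 -0.09417125 -0.23611035]
```

View pics/top0.png

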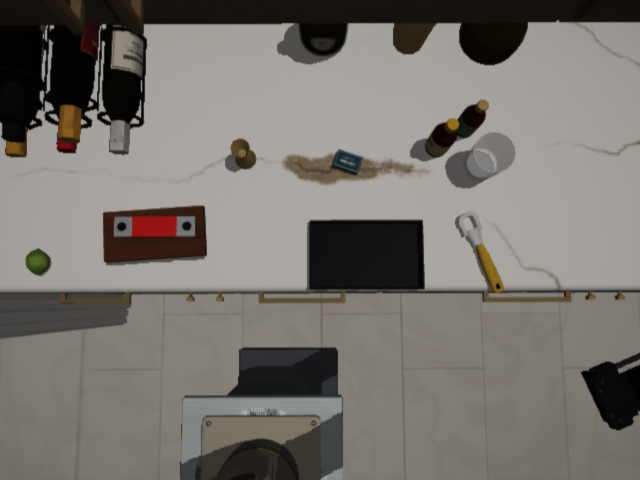

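View pics/scene0.png

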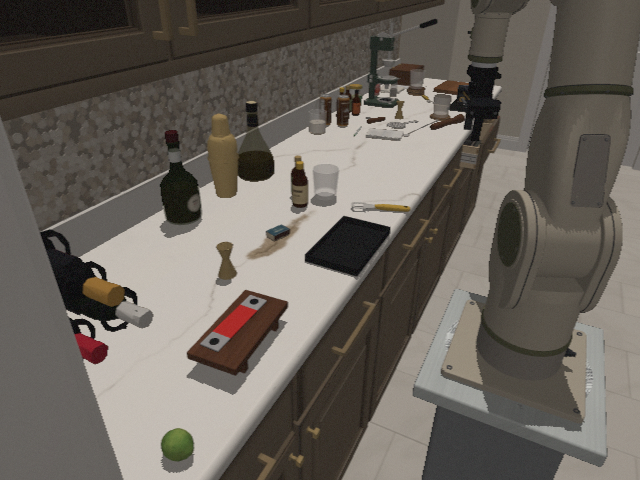

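The top view shows the riser at left, about (104..207, 206..263), with the blade on it at about (114..195, 216..237). The tray is at (308..424, 220..289) and the opener at (480,250). The scene view shows free space at the riser's tray-side short edge, and the wine rack lies behind and to its left.

```bash
cat > h.py <<'E'
import cv2, numpy as np
from bench import r
from scipy.spatial.transform import Rotation as R
def ray(n,px,z):
    c=r.camera_info(n); px=np.atleast_2d(px).astype(float)
    d=np.c_[(px[:,0]-c["cx"])/c["fx"],-(px[:,1]-c["cy"])/c["fy"],-np.ones(len(px))]
    d=R.from_quat(c["attitude"]).apply(d); o=c["origin"]
    return o+d*((z-o[2])/d[:,2])[:,None]
def big(m):
    cs,_=cv2.findContours(m.astype(np.uint8),cv2.RETR_EXTERNAL,cv2.CHAIN_APPROX_NONE)
    return max(cs,key=cv2.contourArea)
def rect(n,m,z):
    c=big(m).reshape(-1,2); p=ray(n,c,z)[:,:2]*1000
    (cx,cy),(a,b),t=cv2.minAreaRect(p.astype(np.float32))
    box=cv2.boxPoints(((cx,cy),(a,b),t)); e=[box[1]-box[0],box[2]-box[1]]
    L=max(e,key=np.linalg.norm); L=L*np.sign(L[1])
    return np.array([cx,cy]),sorted((a,b)),np.degrees(np.arctan2(-L[0],L[1]))  # yaw: long axis vs +y
def tool():
    s=r.read_state(); M=R.from_quat(s["eef_rot"]).as_matrix()
    return s,M,np.degrees(np.arctan2(M[1,0],M[0,0]))
def togo(p,yaw=None):   # world target TCP (m), tool-x yaw deg -> cm in tool axes
    s,M,y=tool(); print("t",s["time"],"tcp",s["ee_pos"].round(4),"yaw",round(y,1),"tilt",M[:,2].round(3),"d cm",(M.T@(np.array(p)-s["ee_pos"])*100).round(2), "w",s["width"],"F",s["ft_force"].round(1),"q",s["joint_positions"].round(2))
E
python3 - <<'E'
from h import *
for n in("top","scene"):
    im=r.camera(n).astype(int); h=cv2.cvtColor(im.astype(np.uint8),cv2.COLOR_RGB2HSV)
    R_,G,B=im[...,0],im[...,1],im[...,2]
    win=np.zeros(R_.shape,bool)
    if n=="top": win[195:275,90:220]=1
    else: win[285:375,180:295]=1
    red=(R_>150)&(G<80)&(B<80)&win
    print(n,"sleeve",rect(n,red,.049))
    if n=="top":
        wood=(im.sum(2)<330)&win|red
        steel=(abs(R_-B)<30)&(R_>100)
        m=cv2.morphologyEx((((R_<140)&(R_-B>15))|red).astype(np.uint8)*win,cv2.MORPH_CLOSE,np.ones((15,15)))
        print("riser",rect(n,m,.045), cv2.boundingRect(big(m)))
        bl=np.zeros_like(red); bl[212:242,110:200]=1
        b=(((R_>110)&(abs(R_-B)<40))|red)&bl
        b=cv2.morphologyEx(b.astype(np.uint8),cv2.MORPH_CLOSE,np.ones((7,7)))
        print("blade",rect(n,b,.049),cv2.boundingRect(big(b)))
        t=np.zeros_like(red); t[200:296,290:440]=1
        print("tray",rect(n,(im.sum(2)<120)&t,.02),cv2.boundingRect(big((im.sum(2)<120)&t)))
    dots=0
im=r.camera("top")
cv2.imwrite("pics/crop.png",cv2.resize(im[190:300,90:440,::-1],None,fx=2.2,fy=2.2,interpolation=cv2.INTER_CUBIC))
togo([.5,.4,.2])
E
```

```text
Traceback (most recent call last):
  File "h.py", line 13, in rect
    c=big(m).reshape(-1,2); p=ray(n,c,z)[:,:2]*1000
      ~~~^^^
  File "h.py", line 11, in big
    return max(cs,key=cv2.contourArea)
ValueError: max() iterable argument is empty
```

```bash
python3 - <<'E'
from h import *
im=r.camera("top"); print(im[226,155],im[226,125],im[250,150],im[226,192],im[215,150],im.dtype)
cv2.imwrite("pics/crop.png",cv2.resize(im[190:300,90:440,::-1],None,fx=2.2,fy=2.2,interpolation=cv2.INTER_CUBIC))
E
```

```text
[147  20  18] [27 26 27] [53 28 17] [111 111 112] [62 28 17] uint8
```

View pics/crop.png

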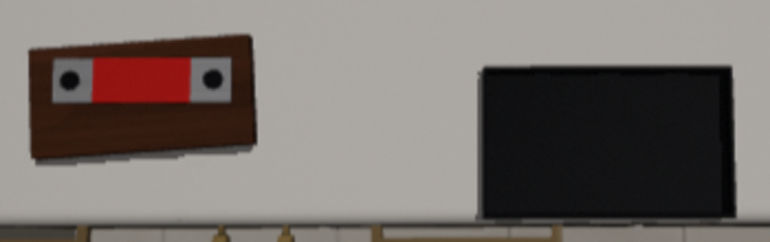

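The crop shows the blade, with a dot at each end, near the riser's far long side, at about (114..195, 216..237) in the full image. The exposure varies between frames, so I'll switch to ratio masks.

```bash
cat >> h.py <<'E'
def look(n="top",win=(195,275,90,220)):
    im=r.camera(n).astype(float); w=np.zeros(im.shape[:2],bool); w[win[0]:win[1],win[2]:win[3]]=1
    k=np.median(im[175:205,210:290].sum(2))/3 if n=="top" else 255.  # worktop white level
    sat=(im.max(2)-im.min(2))/(im.max(2)+1)
    red=(sat>.75)&(im[...,0]>.4*k)&w
    return im,k,sat,red,w
E
python3 - <<'E'
from h import *
im,k,sat,red,w=look()
print("k",k,"sleeve",rect("top",red,.049))
C=lambda m,s:cv2.morphologyEx(m.astype(np.uint8),cv2.MORPH_CLOSE,np.ones((s,s)))
wood=C((sat>.35)&w,15); print("riser",rect("top",wood,.045),cv2.boundingRect(big(wood)))
steel=(sat<.25)&(im[...,0]>.35*k)
inside=cv2.erode(wood,np.ones((5,5)))>0
b=C((steel|red)&inside,11); print("blade",rect("top",b,.049),cv2.boundingRect(big(b)))
t=np.zeros_like(red); t[200:296,290:440]=1
m=(im.max(2)<.3*k)&t; print("tray",rect("top",m,.02),cv2.boundingRect(big(m)))
c=cv2.approxPolyDP(big(m),6,True).reshape(-1,2); print(c.tolist(),ray("top",c,.02).round(3)[:,:2].tolist())
c=cv2.approxPolyDP(big(wood),6,True).reshape(-1,2); print(c.tolist(),ray("top",c,.045).round(3)[:,:2].tolist())
c=r.camera("scene").astype(float);s2=(c.max(2)-c.min(2))/(c.max(2)+1)
w2=np.zeros(s2.shape,bool);w2[285:375,180:295]=1
print("scene sleeve",rect("scene",(s2>.75)&(c[...,0]>2.2*np.median(c[...,0][(s2>.5)&w2]))&w2,.049))
togo([.5,.4,.2])
E
```

```text
k 166.66666666666666 sleeve (array([486.37503052, 210.78646851]), [39.802459716796875, 85.38139343261719], np.float32(-0.2540637))
riser (array([471.91943359, 210.85446167]), [98.56983947753906, 199.498291015625], np.float32(3.8610063)) (103, 206, 103, 56)
blade (array([486.37243652, 210.22561646]), [39.80219268798828, 80.32954406738281], np.float32(-0.2540645)) (134, 216, 41, 21)
tray (array([ 430.70617676, -208.6015625 ]), [137.43862915039062, 228.73583984375], np.float32(-0.120902546)) (309, 221, 115, 69)
[[310, 221], [310, 289], [423, 288], [421, 221]] [[0.5, -0.096], [0.362, -0.096], [0.363, -0.322], [0.499, -0.321]]
[[203, 207], [104, 213], [105, 261], [205, 254]] [[0.525, 0.115], [0.513, 0.312], [0.418, 0.305], [0.431, 0.109]]
scene sleeve (array([467.97140503, 245.27287292]), [0.0, 0.0], np.float32(-0.0))
t 0.3 tcp [ 0.2363 -0.5785  0.2223] yaw 22.2 tilt [-0.  0. -1.] d cm [ 61.41 -80.61   2.26] w 0.08729318047668386 F [-0.3  0.6  0.2] q [ 1.16  0.33 -0.06  1.46  0.02  1.35 -0.09]
```

Sizes check out: sleeve 40 x 87 mm, riser 99 x 199 mm, tray 137 x 229 mm. I'll push the blade towards -y (the tray side), from the y≈0.29 end to an overhang of about 5 cm. First I turn the tool to yaw 90°, so tool x = +Y and tool y = +X.

Request:
arm_command(
  moves=[0, 0, 0, -6.8, 0, 0, 0, -6.8, 0, 0, 0, -6.8, 0, 0, 0, -6.8, 0, 0, 0, -6.8, 0, 0, 0, -6.8, 0, 0, 0, -6.8, 0, 0, 0, -6.8, 0, 0, 0, -6.8, 0, 0, 0, -6.6, 0, 4, 0, 0, 0, 4, 0, 0],
  fingers=14,
)

```text
time: 1.3
ee_pos: [0.3143, -0.5801, 0.223]
eef_rot: [0.709, 0.706, -0.001, 0.0]
ft_force: [1.1, -0.5, -0.2]
width: 0.0165
grip_force: 0.0
```

Request:
arm_command(
  moves=[2, 3.5, 0, 0, 3, 3.5, 0, 0, 3, 3, 0, 0, 3, 3, 0, 0, 3.5, 1, 0, 0, 4, 0, 0, 0, 4, 0, 0, 0, 4, 0, 0, 0, 4, 0, 0, 0, 4, 0, 0, 0, 4, 0, 0, 0, 4, 0, 0, 0],
)

```text
time: 2.3
ee_pos: [0.4514, -0.1557, 0.2226]
eef_rot: [0.707, 0.707, -0.0, 0.0]
ft_force: [1.6, 0.6, 0.4]
width: 0.0125
grip_force: 0.0
```

Request:
arm_command(
  moves=[4, 0, 0, 0, 4, 0, 0, 0, 4, 0, 0, 0, 4, 0, 0, 0, 4, 0, 0, 0, 4, 0, 0, 0, 4, 0, 0, 0, 4, 0, 0, 0, 3, 0, 0, 0, 2, 0, 0, 0, 0, 0, 0, 0, 0, 0, 0, 0],
)

```text
time: 3.3
ee_pos: [0.4513, 0.2134, 0.2224]
eef_rot: [0.706, 0.708, -0.0, -0.0]
ft_force: [-0.1, -0.9, 0.3]
width: 0.0125
grip_force: 0.0
```

```bash
python3 -c "
from h import *
togo([.486,.312,.06])"
```

```text
t 3.3 tcp [0.4513 0.2134 0.2224] yaw 90.2 tilt [-0.  0. -1.] d cm [ 9.85  3.51 16.24] w 0.012529507210242537 F [-0.1 -0.9  0.3] q [ 0.32  0.14 -0.91  1.75  0.11  1.31 -0.61]
```

Request:
arm_command(
  moves=[3, 1, 0, 0, 3, 1, 0, 0, 3, 1, 2, 0, 0.9, 0.5, 3, 0, 0, 0, 3, 0, 0, 0, 3, 0, 0, 0, 2.5, 0, 0, 0, 1.5, 0, 0, 0, 1, 0, 0, 0, 0, 0, 0, 0, 0, 0],
)

```text
time: 4.22
ee_pos: [0.4872, 0.3107, 0.0629]
eef_rot: [0.707, 0.707, -0.0, 0.0]
ft_force: [-0.6, -0.6, 0.9]
width: 0.0122
grip_force: 0.0
```

```bash
python3 - <<'E'
from h import *
im=r.camera("scene"); cv2.imwrite("pics/s1.png",cv2.resize(im[230:400,140:340,::-1],None,fx=3.5,fy=3.5,interpolation=cv2.INTER_CUBIC))
togo([.486,.312,.0465])
E
```

```text
t 4.2667 tcp [0.4875 0.3113 0.0636] yaw 90.0 tilt [ 0.001  0.    -1.   ] d cm [ 0.07 -0.15  1.71] w 0.012123163393039206 F [ 1.  -0.8  0.5] q [ 0.03  0.51 -0.84  1.73  0.43  1.09 -0.95]
```

View pics/s1.png

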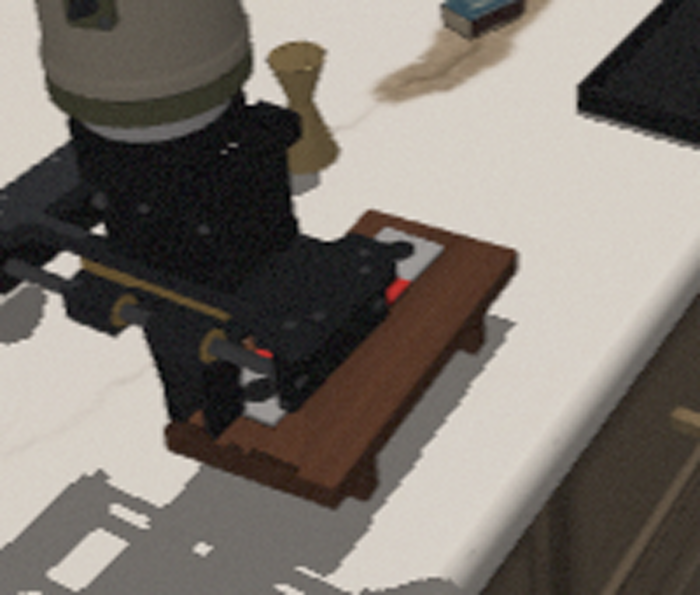

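The crop shows the two fingertips over the riser's left end, about (185..240, 400), just beyond the blade's near end at (260,415). I'll go down slowly and watch the force.

Request:
arm_command(
  moves=[0, -0.1, 0.5, 0, 0, 0, 0.5, 0, 0, 0, 0.3, 0, 0, 0, 0.2, 0, 0, 0, 0, 0, 0, 0, 0, 0],
)

```text
time: 4.77
ee_pos: [0.4856, 0.3115, 0.0475]
eef_rot: [0.707, 0.707, -0.0, -0.0]
ft_force: [0.6, -0.4, -0.2]
width: 0.0121
grip_force: 0.0
```

Request:
arm_command(
  moves=[0, 0, 0.1, 0, 0, 0, 0, 0, 0, 0, 0, 0],
)

```text
time: 5.02
ee_pos: [0.4857, 0.3116, 0.0466]
eef_rot: [0.707, 0.707, 0.0, 0.0]
ft_force: [-0.1, -0.8, 0.0]
width: 0.0123
grip_force: 0.0
```

Request:
arm_command(
  moves=[-0.4, 0, 0, 0, -0.4, 0, 0, 0, -0.4, 0, 0, 0, -0.4, 0, 0, 0, -0.4, 0, 0, 0, -0.4, 0, 0, 0, -0.4, 0, 0, 0, -0.4, 0, 0, 0, -0.4, 0, 0, 0, -0.4, 0, 0, 0, -0.3, 0, 0, 0, -0.2, 0, 0, 0],
)

```text
time: 6.02
ee_pos: [0.4857, 0.266, 0.0465]
eef_rot: [0.707, 0.707, -0.0, 0.0]
ft_force: [0.5, 0.3, -0.5]
width: 0.0126
grip_force: 0.2
```

```bash
python3 - <<'E'
from h import *
im=r.camera("scene"); t=r.camera("top")
a=cv2.resize(im[230:400,140:340,::-1],(500,425),interpolation=cv2.INTER_CUBIC)
b=cv2.resize(t[190:290,90:250,::-1],None,fx=1.8,fy=1.8,interpolation=cv2.INTER_CUBIC)
o=np.zeros((425,800,3),np.uint8);o[:,:500]=a;o[:b.shape[0],505:505+b.shape[1]]=b
cv2.imwrite("pics/s2.png",o); togo([.486,.2315,.0465])
E
```

```text
t 6.1167 tcp [0.4858 0.266  0.0465] yaw 90.0 tilt [ 0. -0. -1.] d cm [-3.45  0.02  0.  ] w 0.012248192967923868 F [0.4 0.2 0.3] q [ 0.11  0.49 -0.84  1.8   0.42  1.04 -0.89]
```

View pics/s2.png

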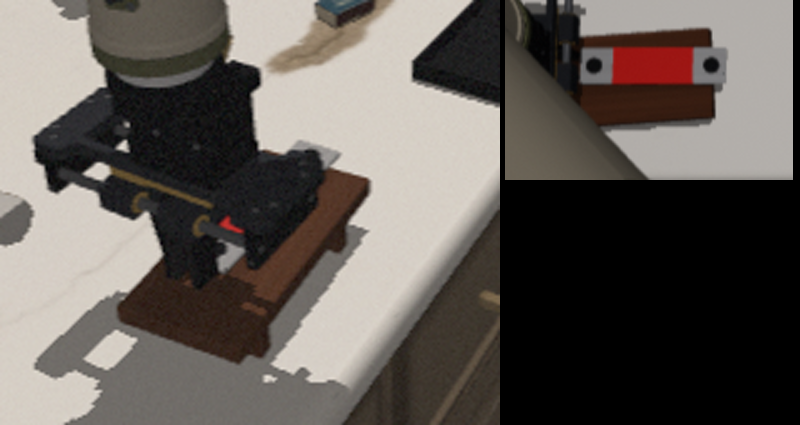

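The blade is sliding straight. In the top-view inset its free end is at px 727 against the riser edge at 714, about 15 mm out as expected. I'll push 3.5 cm more.

Request:
arm_command(
  moves=[-0.4, 0, 0, 0, -0.4, 0, 0, 0, -0.4, 0, 0, 0, -0.4, 0, 0, 0, -0.4, 0, 0, 0, -0.4, 0, 0, 0, -0.4, 0, 0, 0, -0.3, 0, 0, 0, -0.2, 0, 0, 0, -0.15, 0, 0, 0, 0, 0, 0, 0],
)

```text
time: 7.03
ee_pos: [0.4857, 0.2316, 0.0465]
eef_rot: [0.707, 0.707, -0.0, 0.0]
ft_force: [0.2, 0.1, 0.1]
width: 0.0122
grip_force: 0.0
```

Request:
arm_command(
  moves=[0.5, 0, 0, 0, 1, 0, 0, 0, 1.5, 0, -1, 0, 0, 0, -3, 0, 0, 0, -3, 0, 0, 0, -3, 0, 0, 0, -2, 0, 0, 0, 0, 0],
)

```text
time: 7.7
ee_pos: [0.487, 0.2646, 0.1709]
eef_rot: [0.707, 0.708, 0.003, 0.001]
ft_force: [0.4, 0.5, 0.8]
width: 0.0118
grip_force: 0.0
```

```bash
cat >>h.py <<'E'
def dots(im,k,win):
    y0,y1,x0,x1=win; g=im[y0:y1,x0:x1].max(2)
    m=(g<.3*k).astype(np.uint8); n,l,st,ce=cv2.connectedComponentsWithStats(m)
    return [(st[i,4],(ce[i]+[x0,y0]).round(1)) for i in range(1,n) if 12<st[i,4]<120]
E
python3 - <<'E'
from h import *
im,k,sat,red,w=look()
print("k",k,"sleeve",rect("top",red,.049))
wd=(sat>.35)&w
rows=np.where(wd[:, 190:215].any(1))[0]
m=cv2.morphologyEx(wd.astype(np.uint8),cv2.MORPH_CLOSE,np.ones((5,5)))
print("edge",ray("top",[[np.where(m[y])[0].max()+.5,y] for y in (208,245,250)],.045)[:,:2].round(4).tolist())
for y in(222,226,231):
    row=(im[y,195:250].max(1)/k).round(2); print(y,row.tolist())
print(dots(im,k,(212,242,100,230)))
t=im.astype(np.uint8)[190:290,90:250,::-1]
cv2.imwrite("pics/s3.png",cv2.resize(t,None,fx=4,fy=4,interpolation=cv2.INTER_CUBIC)); togo([.486,.082,.1])
E
```

```text
k 171.0 sleeve (array([486.0635376 , 141.63650513]), [39.793128967285156, 84.50176239013672], np.float32(-0.25447363))
edge [[0.5226, 0.1144], [0.4487, 0.1088], [0.4388, 0.1086]]
222 [0.9, 0.9, 0.91, 0.9, 0.89, 0.9, 0.91, 0.9, 0.9, 0.9, 0.9, 0.9, 0.9, 0.9, 0.9, 0.9, 0.85, 0.73, 0.71, 0.71, 0.71, 0.71, 0.69, 0.6, 0.46, 0.29, 0.22, 0.2, 0.23, 0.38, 0.55, 0.7, 0.71, 0.71, 0.7, 0.7, 0.99, 1.02, 1.02, 1.02, 1.02, 1.02, 1.02, 1.02, 1.02, 1.03, 1.02, 1.02, 1.02, 1.02, 1.02, 1.02, 1.03, 1.03, 1.02]
226 [0.9, 0.89, 0.9, 0.9, 0.9, 0.9, 0.91, 0.91, 0.9, 0.89, 0.91, 0.9, 0.9, 0.91, 0.91, 0.9, 0.85, 0.73, 0.71, 0.71, 0.71, 0.68, 0.41, 0.13, 0.08, 0.08, 0.08, 0.08, 0.08, 0.09, 0.15, 0.42, 0.68, 0.7, 0.69, 0.7, 0.99, 1.02, 1.02, 1.02, 1.02, 1.02, 1.02, 1.02, 1.02, 1.02, 1.02, 1.02, 1.02, 1.02, 1.02, 1.02, 1.02, 1.03, 1.03]
231 [0.9, 0.9, 0.9, 0.9, 0.9, 0.91, 0.89, 0.9, 0.9, 0.91, 0.9, 0.91, 0.91, 0.91, 0.91, 0.91, 0.84, 0.73, 0.71, 0.71, 0.71, 0.71, 0.72, 0.71, 0.7, 0.69, 0.64, 0.63, 0.69, 0.7, 0.71, 0.71, 0.71, 0.71, 0.71, 0.84, 1.0, 1.02, 1.02, 1.03, 1.02, 1.02, 1.02, 1.03, 1.02, 1.03, 1.02, 1.02, 1.02, 1.03, 1.02, 1.02, 1.02, 1.02, 1.03]
[(np.int32(13), array([143. , 218.9])), (np.int32(54), array([156.4, 225.8])), (np.int32(52), array([221.5, 225.5]))]
t 7.75 tcp [0.4864 0.2638 0.1686] yaw 90.1 tilt [ 0.003  0.001 -1.   ] d cm [-18.19  -0.08   6.83] w 0.012235427430877958 F [-0.  -0.1 -1. ] q [ 0.19  0.34 -0.92  1.69  0.28  1.25 -0.79]
```

View pics/s3.png

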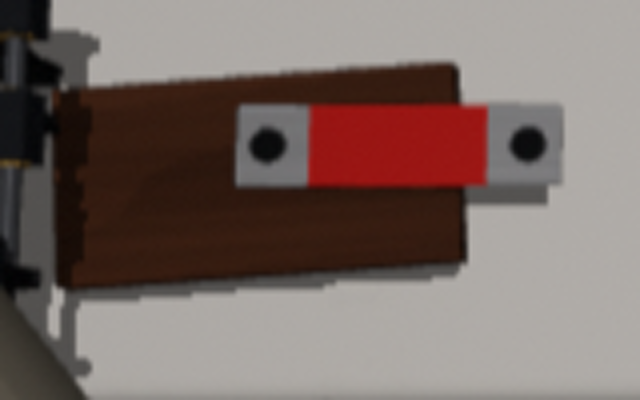

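The blade overhangs by about 50 mm: its end is at y≈0.061 and the riser edge at y≈0.111. It is straight, with the free-end dot at (221.5,225.5) in the full image. Next I go over the free end with the fingers open.

Request:
arm_command(
  moves=[-2, 0, 0, 0, -3, 0, 0, 0, -4, 0, 0, 0, -4, 0, 0, 0, -3, 0, 0, 0, -2.1, 0, 0, 0, 0, 0, 1, 0, 0, 0, 2, 0, 0, 0, 2.5, 0, 0, 0, 1.5, 0, 0, 0, 0, 0, 0, 0, 0, 0],
  fingers=85,
)

```text
time: 8.75
ee_pos: [0.4848, 0.0821, 0.0956]
eef_rot: [0.706, 0.708, -0.001, -0.001]
ft_force: [-0.5, -0.2, 1.1]
width: 0.0731
grip_force: 0.0
```

```bash
python3 -c "
from h import *
togo([.486,.0825,.041])"
```

```text
t 8.75 tcp [0.4848 0.0821 0.0956] yaw 90.1 tilt [-0.003  0.001 -1.   ] d cm [0.04 0.14 5.46] w 0.0730885115469601 F [-0.5 -0.2  1.1] q [ 0.51  0.26 -0.85  1.92  0.22  1.06 -0.43]
```

Request:
arm_command(
  moves=[0, 0, 1, 0, 0, 0, 1.5, 0, 0, 0, 1.5, 0, 0, 0, 1, 0, 0, 0, 0.45, 0, 0, 0, 0, 0, 0, 0, 0, 0, 0, 0, 0, 0],
)

```text
time: 9.42
ee_pos: [0.4863, 0.0812, 0.0428]
eef_rot: [0.707, 0.707, 0.0, 0.0]
ft_force: [-0.4, -0.5, 0.6]
width: 0.0741
grip_force: 0.0
```

```bash
python3 -c "
from h import *
togo([.486,.0825,.041])"
```

```text
t 9.4167 tcp [0.4863 0.0812 0.0428] yaw 90.0 tilt [ 0.001  0.    -1.   ] d cm [ 0.13 -0.03  0.18] w 0.07412600549438281 F [-0.4 -0.5  0.6] q [ 0.47  0.34 -0.82  1.96  0.3   0.96 -0.49]
```

Request:
arm_command(
  moves=[0.1, 0, 0.2, 0, 0, 0, 0, 0],
)

```text
time: 9.58
ee_pos: [0.486, 0.0821, 0.0403]
eef_rot: [0.707, 0.707, 0.0, 0.0]
ft_force: [-0.3, -0.2, 0.5]
width: 0.0739
grip_force: 0.0
```

Request:
arm_command(
  moves=[0, 0, 0, 0, 0, 0, 0, 0, 0, 0, 0, 0, 0, 0, 0, 0, 0, 0, 0, 0, 0, 0, 0, 0, 0, 0, 0, 0, 0, 0, 0, 0, 0, 0, 0, 0, 0, 0, 0, 0],
  fingers=0,
  squeeze=50,
)

```text
time: 10.42
ee_pos: [0.4858, 0.082, 0.04]
eef_rot: [0.707, 0.707, 0.0, 0.0]
ft_force: [0.5, -0.5, 0.3]
width: 0.0387
grip_force: 50.0
```

Request:
arm_command(
  moves=[0, 0, -0.2, 0, 0, 0, -0.3, 0, 0, 0, -0.5, 0, 0, 0, -0.8, 0, 0, 0, -1, 0, 0, 0, -1, 0, 0, 0, -1, 0, 0, 0, 0, 0],
)

```text
time: 11.08
ee_pos: [0.4871, 0.0823, 0.0906]
eef_rot: [0.707, 0.707, 0.001, 0.001]
ft_force: [1.0, -0.1, 0.2]
width: 0.0387
grip_force: 50.0
```

```bash
python3 - <<'E'
from h import *
im=r.camera("scene"); t=r.camera("top")
a=cv2.resize(im[200:400,160:360,::-1],(500,500),interpolation=cv2.INTER_CUBIC)
b=cv2.resize(t[190:290,90:250,::-1],None,fx=1.8,fy=1.8,interpolation=cv2.INTER_CUBIC)
o=np.zeros((500,800,3),np.uint8);o[:,:500]=a;o[:b.shape[0],505:505+b.shape[1]]=b
cv2.imwrite("pics/s4.png",o); togo([.486,.0825,.2])
E
```

```text
t 11.1833 tcp [0.4861 0.0818 0.0886] yaw 90.0 tilt [ 0.001 -0.    -1.   ] d cm [ 6.000e-02  1.000e-02 -1.114e+01] w 0.03879411217031499 F [-0.2 -0.2 -1.6] q [ 0.5   0.27 -0.85  1.92  0.23  1.05 -0.44]
```

View pics/s4.png

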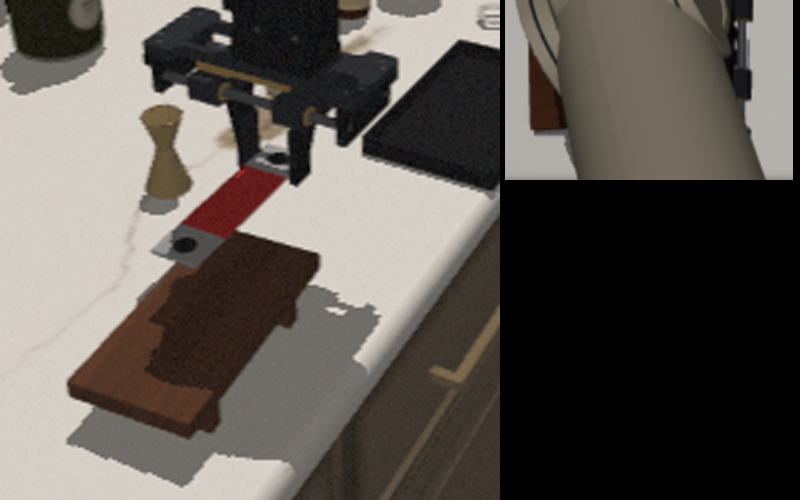

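The blade is held level by its free end, with the far end at about (185,245) in the crop, clear of the riser. I lift further, then carry it over the tray: TCP target (0.431, -0.2685).

Request:
arm_command(
  moves=[0, 0, -1, 0, 0, 0, -2, 0, 0, 0, -2, 0, 0, 0, -1.5, 0, -1, 0, -0.5, 0, -2, -0.5, 0, 0, -2.5, -0.5, 0, 0, -2.5, -1, 0, 0, -2.5, -1, 0, 0, -2.5, -1, 0, 0, -2.5, -1, 0, 0, -2.5, -0.5, 0, 0],
)

```text
time: 12.18
ee_pos: [0.4295, -0.099, 0.1583]
eef_rot: [0.707, 0.707, -0.0, -0.0]
ft_force: [1.2, -0.2, -0.1]
width: 0.0381
grip_force: 50.0
```

Request:
arm_command(
  moves=[-2.5, 0, 0, 0, -2.5, 0, 0, 0, -2.5, 0, 0, 0, -2.5, 0, 0, 0, -2.5, 0, 0, 0, -2, 0, 0, 0, -1.5, 0, 0, 0, -1, 0, 0, 0, 0, 0, 0, 0, 0, 0, 0, 0, 0, 0, 0, 0],
)

```text
time: 13.1
ee_pos: [0.4312, -0.2666, 0.1581]
eef_rot: [0.706, 0.708, 0.0, -0.0]
ft_force: [0.7, -0.2, -2.0]
width: 0.0384
grip_force: 50.0
```

```bash
python3 - <<'E'
from h import *
im=r.camera("scene"); t=r.camera("top")
a=cv2.resize(im[130:330,230:430,::-1],(500,500),interpolation=cv2.INTER_CUBIC)
b=cv2.resize(t[190:300,280:440,::-1],None,fx=1.8,fy=1.8,interpolation=cv2.INTER_CUBIC)
o=np.zeros((500,800,3),np.uint8);o[:,:500]=a;o[:b.shape[0],505:505+b.shape[1]]=b
cv2.imwrite("pics/s5.png",o); togo([.431,-.2685,.01])
E
```

```text
t 13.2 tcp [ 0.4311 -0.2668  0.1582] yaw 90.1 tilt [ 0. -0. -1.] d cm [-0.17 -0.02 14.82] w 0.03854658527511995 F [ 0.6  0.4 -1. ] q [ 0.98  0.16 -0.56  1.83  0.1   1.18  0.39]
```

View pics/s5.png

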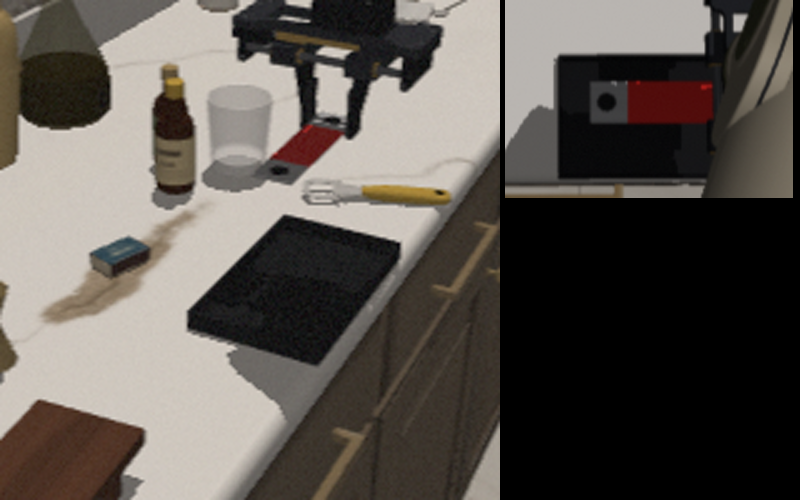

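The blade is level over the middle of the tray. I lower it.

Request:
arm_command(
  moves=[-0.1, 0, 1, 0, 0, 0, 2, 0, 0, 0, 2.5, 0, 0, 0, 2.5, 0, 0, 0, 2, 0, 0, 0, 1.5, 0, 0, 0, 1, 0, 0, 0, 0.8, 0, 0, 0, 0.6, 0, 0, 0, 0.4, 0, 0, 0, 0.2, 0, 0, 0, 0, 0],
)

```text
time: 14.2
ee_pos: [0.431, -0.2691, 0.0131]
eef_rot: [0.707, 0.707, 0.0, 0.0]
ft_force: [-0.0, -1.0, -1.8]
width: 0.0387
grip_force: 50.0
```

Request:
arm_command(
  moves=[0, 0, 0.2, 0, 0, 0, 0.2, 0, 0, 0, 0, 0, 0, 0, 0, 0, 0, 0, 0, 0],
)

```text
time: 14.62
ee_pos: [0.4309, -0.2691, 0.0092]
eef_rot: [0.707, 0.707, 0.0, 0.0]
ft_force: [0.8, 0.4, -0.4]
width: 0.0385
grip_force: 50.0
```

Request:
arm_command(
  moves=[0, 0, 0.1, 0, 0, 0, 0.1, 0, 0, 0, 0.1, 0, 0, 0, 0, 0, 0, 0, 0, 0, 0, 0, 0, 0],
)

```text
time: 15.12
ee_pos: [0.4308, -0.269, 0.0061]
eef_rot: [0.707, 0.707, 0.0, 0.0]
ft_force: [0.4, -0.1, -1.4]
width: 0.0387
grip_force: 50.0
```

Request:
arm_command(
  moves=[0, 0, 0, 0, 0, 0, 0, 0, 0, 0, 0, 0, 0, 0, 0, 0],
  squeeze=3,
)

```text
time: 15.45
ee_pos: [0.4309, -0.269, 0.0061]
eef_rot: [0.707, 0.707, -0.0, 0.0]
ft_force: [0.3, 0.7, -0.0]
width: 0.0401
grip_force: 3.0
```

Request:
arm_command(
  moves=[0, 0, 0, 0, 0, 0, 0, 0, 0, 0, 0, 0, 0, 0, 0, 0, 0, 0, 0, 0, 0, 0, 0, 0],
  fingers=70,
)

```text
time: 15.95
ee_pos: [0.4308, -0.269, 0.0061]
eef_rot: [0.707, 0.707, -0.0, 0.0]
ft_force: [0.3, 0.5, -0.1]
width: 0.0603
grip_force: 0.0
```

Request:
arm_command(
  moves=[0, 0, -0.5, 0, 0, 0, -1, 0, 0, 0, -2, 0, 0, 0, -3, 0, 0, 0, -4, 0, 0, 0, -4, 0, 0, 0, -4, 0, -3, 0, -1, 0, -4, 0, 0, 0, -4, 0, 0, 0, -4, 0, 0, 0, 0, 0, 0, 0],
)

```text
time: 16.95
ee_pos: [0.4276, -0.427, 0.201]
eef_rot: [0.71, 0.704, -0.001, 0.0]
ft_force: [-1.5, -0.3, 0.6]
width: 0.061
grip_force: 0.0
```

```bash
python3 - <<'E'
from h import *
im=r.camera("scene"); t=r.camera("top")
a=cv2.resize(im[130:330,230:430,::-1],(500,500),interpolation=cv2.INTER_CUBIC)
b=cv2.resize(t[190:300,280:440,::-1],None,fx=1.8,fy=1.8,interpolation=cv2.INTER_CUBIC)
o=np.zeros((500,800,3),np.uint8);o[:,:500]=a;o[:b.shape[0],505:505+b.shape[1]]=b
cv2.imwrite("pics/s6.png",o); togo([.431,-.2685,.01])
E
```

```text
t 17.05 tcp [ 0.4303 -0.4202  0.2013] yaw 89.9 tilt [ 0.     0.001 -1.   ] d cm [15.15  0.03 19.14] w 0.06106846959429857 F [-0.   0.6 -0.4] q [ 1.08  0.33 -0.47  1.54  0.15  1.31  0.59]
```

View pics/s6.png

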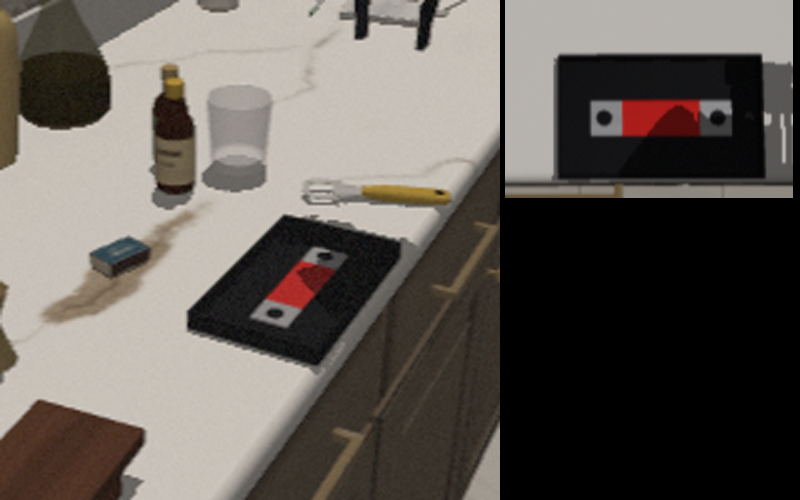

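The blade lies flat in the middle of the tray, at about (590..732, 100..136) in the inset. The opener hasn't moved and the gripper is clear.

```bash
python3 -c "
from bench import r
print(r.close_job())"
```

```text
the job is handed in; nothing more can be done
None
```

The blade was slid out about 5 cm past the riser's edge, gripped by the sides of that end, lifted clear and laid flat in the middle of the black tray, with the opener left where it lay; I handed the job in at about 17 s.

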